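# Find the steel-cored housing by its weight

## Robot

A 7-joint arm with a two-finger parallel gripper is mounted at the origin on the work surface. World frame = base frame: x ahead of the robot, y to its left, z up, the work surface at z = 0. Lengths are in mm, angles in degrees, forces in N, time in s.
With the tool pointing down it reaches from about 400 to 900 mm from the base axis. Payload 5.5 kg.
Tool frame: the origin (TCP) lies on the centre line of the jaws, within the pads' length; the fingertips stand 25 mm ahead of it and the grasp point (between the pads) lies 6 mm ahead of it (manip.tip_extent is the distance from the TCP to the fingertips, in mm); z points along the fingers, y is the direction in which the jaws open and shut (so a half turn about z gives the same grasp; the last joint's range is limited). The gripper opens to 85 mm and grips with 20 to 120 N. Pads are 22 mm wide; open, the fingers measure 114 mm over their backs; the gripper's body (76 mm by 85 mm) begins 54 mm behind the grasp point. The pads swing forward as they close: fully open they stand 13 mm farther back than shut.
Start: joints at [79.309, 28.699, -24.465, 88.831, 12.651, 65.22, -12.049], TCP at [282.641, -585.332, 256.31] pointing down, gripper open.
Joint ranges: [-164.97, 164.97], [-17.58, 116.51], [-87.97, 89.64], [11.32, 138.91], [-80.73, 260.73], [10.89, 115.49], [-147.41, 147.41]. Speed limits (degrees/s): [147.25, 147.25, 180, 180, 180, 180, 180].

## Interface

Orientations are given as a 3x3 rotation matrix whose columns are the frame's x, y, z axes.
In Python, from rig import manip gives the robot as it stands.
- The arm moves only by the shell command python3 -m creep 'ROWS' [OPENING] [FORCE]. ROWS is JSON, a list that holds one entry, the list of rows, each a list of 4 numbers: the shift along the tool's x, y, z in m, then the turn about the tool's z in degrees. A call has 1 to 12 rows; each row is the pose to reach, as a shift and turn from the pose commanded when the call began, along the tool's axes at that moment; what a row does not reach only later rows make up. A row lasts 1/8 s, in which the tool goes at most 62.5 mm and 10.7 degrees, less where a joint would pass 70% of its speed; a pose out of reach is approached as far as the arm can. A call with a gripper value outside its range is refused whole. OPENING is the closure, from -1 (fully open) to 1 (shut), so that 0 is half open, set as the call begins (- or left out, the last holds). The fingers move at their own pace and stop on an object; FORCE is the grip in N (left out, the last holds). Time passes only in rows, so rows that repeat a pose let the fingers close. It gives the time, the measured TCP pose, the force and the opening at its end, in the units of the state.
- manip.get_obs(): the state, without advancing time (a new reading comes with each control period).
- manip.capture(name): name is "scene" or "top" or "wrist"; returns (picture, depth): 420x560x3 uint8, red, green, blue; 420x560 float32, mm along the optical axis (not along the pixel's ray), 0 where there is no reading.
- manip.camera_model(name): a dict with "fx", "fy", "cx", "cy" (pixels), "extrinsics" (4x4, takes a point from camera to world coordinates). Camera axes: x right, y up, looking along -z (the intrinsics and any distortion apply to the point x, -y, -z); pixel columns grow to the right and rows downward; lengths in mm; the calibration is good to about 2 mm. The wrist camera is an equidistant fisheye: a pixel r from the principal point sees the ray r / f radians off the axis. A picture is of the moment at which its call begins: read the wrist's pose just before it. camera_model takes no time and is no camera call; for the wrist camera it gives the pose at the moment of the call.
- manip.sign_off(): hands the job in, once; it reports no verdict.
Trained networks look in the newest picture that a camera, given by its name, has taken for a name from the list of things; names that differ only in an ending like _2 or _b are one class to them, and where a whole thing is asked for, a point or a joint stands for the part that bears it (a point fixed in the world has none). Each returns a list of dicts, best first, with "score" (0 to 1); they miss things now and then, are a little off and sometimes report something else, mostly with a low value. They report only what shows in the picture. A call takes as long as a camera call. They do not tell look-alikes from the thing itself.
- manip.spot_in(query, camera): "rect" ([left, top, width, height] in pixels, round what is visible of it).
- manip.silhouettes(query, camera): "mask" (420x560 bool, what is visible of it) and "rect" ([left, top, width, height] in pixels, round what is visible of it).
The state is a dict: "clock": time; "qpos": joint angles; "qvel": joint speeds; "joint_torque": joint torques, N m; "position": TCP position; "tcp_rot": TCP orientation; "ft_force": force on the tool from outside, world axes, zero at the start; "ft_torque": the same for the moment, N m; "gripper_width": finger opening in mm.
Only numpy, scipy, OpenCV 4.12 (cv2) and the standard library are available. Lean on these libraries where they do the work, as an engineer would, in place of code of your own. Each camera call takes 0.05 s, during which the arm holds its last target.

## Task

One of the three look-alike black housings leaning in the sloping rack has a steel core and weighs more than twice as much as either of the other two. Find it by feeling their weight and stand it upright in the shallow white tray, setting it down gently rather than dropping it. The other two must end up fully home in the slots they started in; let no housing fall over, and leave the small things lying around where they are.

Things in the scene. Friction and masses are not known exactly. Their poses are not given: they have to be found in the camera images.
- housing_a_c (a point): One of three outwardly identical black moulded housings, 40 mm thick (its x), 90 mm wide (its y), 120 mm tall (its z). This point: its centre, 60 mm above its foot; +z from foot to top, +x out of its front face. It starts leaning in a rack slot, top 22 degrees off vertical towards its -x. Its upper 65 mm stand clear of the rack: grip there across the 40 mm.
- housing_b_c (a point): Another housing, just like housing_a (same point and axes). A housing weighs 0.18 to 0.25 kg with a plastic core, 0.48 to 0.65 kg with the steel one; the core is shut inside its foot and cannot be seen.
- housing_c_c (a point): The third housing, just like housing_a (same point and axes). Which of the three holds the steel core, and so is heavy, differs every time: the letters say nothing of it.
- rack: Fixed aluminium rack, 150 mm deep (x), 324 mm wide (y), left or right of the tray. Origin: centre of its underside. Three slots 105 mm apart along y lean 22 degrees towards its -x (roughly the robot); draw a housing out, and put it back, along its own z. Heights along it: back plate (-x side, touching the housing) 55 mm, 8 mm dividers 50 mm, front lip 22 mm; play 8 mm at the front, 3.5 mm each side.
- tray: Fixed shallow white plastic tray, outside 170 mm (x) by 200 mm (y), 30 mm high, walls 4 mm; the flat inner floor lies 4 to 5 mm above the table. Origin: centre of its underside, on the table. Empty at the start.
- pen: Loose marker pen 125 mm long, 12 mm high, lying near the tray; to be left alone. Origin: centre of its underside.
- tape: Loose roll of tape, 90 mm across, 24 mm high, lying near the tray; to be left alone. Origin: centre of its underside.
- tweezers: Loose tweezers 130 mm long, 6 mm high, lying behind the rack; to be left alone. Origin: centre of the underside.
- clip_1: Loose black moulded clip, 34 x 26 x 20 mm, lying in front of the rack; to be left alone. Origin: centre of its underside.
- clip_2: Another such clip; to be left alone.
There are look-alikes about, which are no part of the job. Leave any orange look-alike of the part that bears housing_a_c alone.

How it is judged:
By the outcome, as a careful person would: the job done as asked, in the order asked, and still so for the second after the job is handed in, with the robot touching nothing.
It also fails if it takes over 72 s, if anything falls off the work surface, if the arm or the gripper's body presses on something with over 40 N, if the wrist force passes 120 N, or if a joint passes its speed limit or range.

## Working session

There is one attempt and no reset: what is moved stays moved. The work goes in short steps, Python scripts to look and compute and a shell command to move; the robot and the scene stay as the last step left them, time stands still between calls to the robot, and variables do not carry over. Pictures are saved under pics/ and viewed, and the job is handed in when it is done.

```bash
ls; mkdir -p pics; python3 - <<'E'
from rig import manip
import cv2,numpy as np
o=manip.get_obs()
for k,v in o.items(): print(k,np.round(v,3).tolist())
print(manip.tip_extent)
for c in ["scene","top","wrist"]:
    p,d=manip.capture(c); cv2.imwrite(f"pics/{c}0.png",p[:,:,::-1]); np.save(f"pics/{c}0.npy",d)
    m=manip.camera_model(c); print(c,{k:np.round(v,3).tolist() for k,v in m.items()})
    for q in ["housing_a_c","rack","tray"]:
        print(q,[(np.round(r["rect"]).tolist(),round(r["score"],2)) for r in manip.spot_in(q,c)])
print(manip.get_obs()["clock"])
E
```

```text
pics
clock 0.0
qpos [79.309, 28.756, -24.452, 88.894, 12.652, 65.218, -12.049]
qvel [-0.04, -0.009, -0.06, 0.048, -0.033, -0.108, -0.067]
joint_torque [0.0, -56.951, -5.816, -28.094, 0.011, 0.012, 0.0]
position [282.272, -584.777, 255.21]
tcp_rot [[0.901, 0.435, -0.001], [0.435, -0.901, 0.002], [0.0, -0.002, -1.0]]
ft_force [-0.963, -0.062, 0.373]
ft_torque [0.004, -0.021, 0.011]
gripper_width 85.486
25.0
scene {'fx': 506.153, 'fy': 506.153, 'cx': 292.936, 'cy': 203.009, 'extrinsics': [[0.157, -0.683, 0.713, 1314.941], [0.987, 0.095, -0.127, -135.374], [0.019, 0.724, 0.69, 842.639], [0.0, 0.0, 0.0, 1.0]]}
housing_a_c [([304.0, 145.0, 46.0, 42.0], 0.96), ([416.0, 198.0, 48.0, 53.0], 0.88), ([359.0, 119.0, 48.0, 38.0], 0.86), ([396.0, 158.0, 46.0, 42.0], 0.79)]
rack [([308.0, 221.0, 162.0, 64.0], 0.94)]
tray [([169.0, 203.0, 103.0, 83.0], 0.59)]
top {'fx': 393.09, 'fy': 393.09, 'cx': 276.407, 'cy': 211.025, 'extrinsics': [[-0.008, 0.989, -0.146, 420.052], [-1.0, -0.008, -0.005, -18.551], [-0.006, 0.146, 0.989, 938.616], [0.0, 0.0, 0.0, 1.0]]}
housing_a_c [([110.0, 326.0, 46.0, 61.0], 0.93), ([185.0, 271.0, 61.0, 66.0], 0.9), ([108.0, 156.0, 53.0, 27.0], 0.88), ([92.0, 242.0, 63.0, 64.0], 0.77)]
rack [([115.0, 143.0, 146.0, 78.0], 0.79)]
tray [([293.0, 175.0, 93.0, 79.0], 0.69), ([168.0, 227.0, 58.0, 1.0], 0.64)]
wrist {'fx': 325.192, 'fy': 325.192, 'cx': 286.897, 'cy': 214.955, 'extrinsics': [[0.435, 0.859, 0.27, 352.139], [-0.901, 0.415, 0.13, -552.594], [-0.001, -0.3, 0.954, 374.726], [0.0, 0.0, 0.0, 1.0]]}
housing_a_c []
rack []
tray []
0.6
```

View pics/scene0.png

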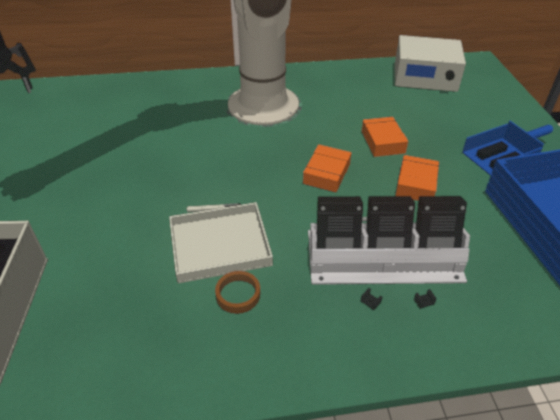

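View pics/top0.png

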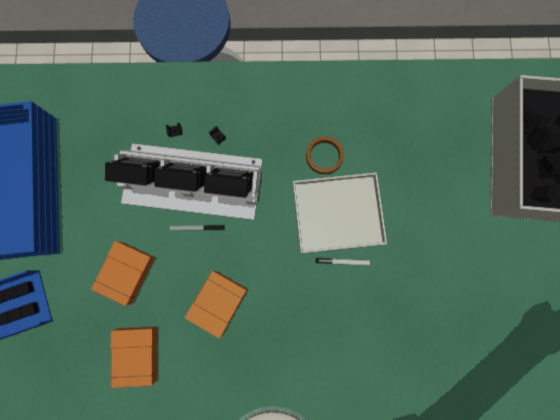

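The scene view shows the rack at about (310–468, 195–282), holding three black housings at about (340,222), (390,222) and (441,222). The white tray is at (220,240). The three orange blocks are decoys, so I'll leave them alone. Next I'll fit the housing poses from depth.

```bash
cat > h.py <<'E'
import numpy as np,cv2
from scipy.optimize import least_squares
from rig import manip
def cloud(cam,d,mask=None,m=None):
    m=m or manip.camera_model(cam)
    ok=d>0
    if mask is not None: ok&=mask
    v,u=np.nonzero(ok); z=d[v,u]
    P=np.c_[(u-m['cx'])/m['fx']*z,-(v-m['cy'])/m['fy']*z,-z]
    E=np.array(m['extrinsics']); return P@E[:3,:3].T+E[:3,3],u,v
def Rz(a): c,s=np.cos(a),np.sin(a); return np.array([[c,-s,0],[s,c,0],[0,0,1]])
t=np.radians(22)
RL=np.array([[np.cos(t),0,-np.sin(t)],[0,1,0],[np.sin(t),0,np.cos(t)]])
half=np.array([20,45,60.])
def sdf(q):
    a=np.abs(q)-half
    return np.linalg.norm(np.maximum(a,0),axis=-1)+np.minimum(a.max(-1),0)
def res(p,P):
    Q=(P-p[:3])@(Rz(p[3]))
    D=[]
    for k in(-1,0,1):
        D.append(sdf((Q-[0,105*k,0])@RL))
    return np.min(np.abs(D),0)
E
python3 - <<'E'
from h import *
allP=[]
for c in("scene","top"):
    p=cv2.imread(f"pics/{c}0.png"); d=np.load(f"pics/{c}0.npy")
    P,u,v=cloud(c,d)
    col=p[v,u].max(1)
    near=(P[:,0]>350)&(P[:,0]<650)&(P[:,1]>50)&(P[:,1]<500)&(P[:,2]>80)&(P[:,2]<170)
    print(c,near.sum(), np.percentile(P[near],[1,50,99],axis=0).round().tolist())
    B=P[near&(col<70)]; print(len(B)); allP.append(B)
    # green table check
    g=(P[:,0]>300)&(P[:,0]<700)&(P[:,1]>-100)&(P[:,1]<50)&(np.abs(P[:,2])<10); print('table z',np.median(P[g,2]))
    s=[m for m in manip.silhouettes("tray",c)]; print([(x['rect'],round(x['score'],2)) for x in s])
    M=s[0]['mask']; T,_,_=cloud(c,d,M); 
    wall=T[(T[:,2]>20)&(T[:,2]<40)]
    print('tray',cv2.minAreaRect(wall[:,:2].astype(np.float32)),'floor z',np.median(T[:,2]))
    f=least_squares(res,[np.median(B[:,0]),np.median(B[:,1]),90,-.1],args=(B,),loss='soft_l1',f_scale=2,x_scale=[1,1,1,.01])
    print('fit',f.x.round(3),np.degrees(f.x[3]).round(2),np.median(np.abs(res(f.x,B))))
B=np.vstack(allP)
f=least_squares(res,f.x,args=(B,),loss='soft_l1',f_scale=2,x_scale=[1,1,1,.01])
print('both',f.x.round(3),np.degrees(f.x[3]),np.median(np.abs(res(f.x,B))))
E
```

```text
scene 4416 [[584.0, 52.0, 81.0], [630.0, 170.0, 128.0], [649.0, 333.0, 149.0]]
4211
table z -0.8968464561258429
[([169.0, 205.1, 104.8, 79.1], 0.6), ([366.8, 196.1, 46.5, 53.4], 0.36)]
tray ((559.2823486328125, -162.0727081298828), (190.57101440429688, 200.19924926757812), 5.4584059715271) floor z 3.9638794624708567
fit [ 6.28279e+02  1.89778e+02  8.62220e+01 -1.31000e-01] -7.48 0.8717903381873278
top 3215 [[573.0, 53.0, 84.0], [610.0, 189.0, 142.0], [648.0, 339.0, 152.0]]
3050
table z 0.8963166199853276
[([290.5, 172.0, 96.2, 81.8], 0.83)]
tray ((550.6224365234375, -159.93031311035156), (170.10926818847656, 200.23304748535156), 5.456597328186035) floor z 4.681371534858329
fit [ 6.26070e+02  1.92529e+02  8.82020e+01 -1.30000e-01] -7.45 0.6328265401973905
both [ 6.27372e+02  1.91240e+02  8.80330e+01 -1.30000e-01] -7.457173289137921 1.2390360398142306
```

```bash
python3 - <<'E'
import cv2
a=cv2.imread("pics/scene0.png")[175:315,295:485]; cv2.imwrite("pics/crop1.png",cv2.resize(a,None,fx=4,fy=4,interpolation=cv2.INTER_CUBIC))
E
```

```text
(no output)
```

View pics/crop1.png

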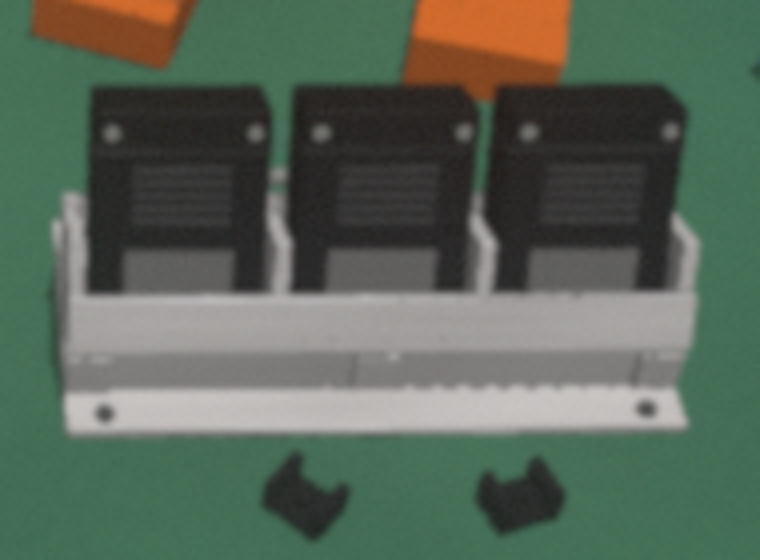

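```bash
python3 - <<'E'
from h import *
x0=[627,191,88,-.13]; allP=[]
for c in("scene","top"):
    p=cv2.imread(f"pics/{c}0.png"); d=np.load(f"pics/{c}0.npy")
    P,u,v=cloud(c,d); col=p[v,u].max(1)
    near=(P[:,0]>500)&(P[:,0]<750)&(P[:,1]>0)&(P[:,1]<400)&(P[:,2]>75)&(P[:,2]<180)
    B=P[near&(col<70)]; allP.append(B)
    f=least_squares(res,x0,args=(B,),loss='soft_l1',f_scale=1.5,x_scale=[1,1,1,.01])
    print(c,len(B),f.x.round(2),np.degrees(f.x[3]).round(2),np.median(np.abs(res(f.x,B))), B[:,2].max())
B=np.vstack(allP)
f=least_squares(res,x0,args=(B,),loss='soft_l1',f_scale=1.5,x_scale=[1,1,1,.01])
print('both',f.x.round(2),np.degrees(f.x[3]),np.median(np.abs(res(f.x,B))))
p=f.x;R=Rz(p[3])
for k in(-1,0,1):
    c=p[:3]+R@[0,105*k,0]; F=c+R@RL@[20,0,-60.]
    print(k,'centre',c.round(1),'F',F.round(1),'backtop',(c+R@RL@[-20,0,60.]).round(1))
E
```

```text
scene 5510 [ 6.2837e+02  1.8980e+02  8.6250e+01 -1.3000e-01] -7.57 0.9301028494132773 151.47047885058305
top 3342 [ 6.2612e+02  1.9255e+02  8.8220e+01 -1.3000e-01] -7.5 0.5840308475009266 153.5238114463599
both [ 6.2748e+02  1.9135e+02  8.8060e+01 -1.3000e-01] -7.55250350990573 1.2372209965539618
-1 centre [613.7  87.3  88.1] F [654.3  81.9  39.9] backtop [573.   92.6 136.2]
0 centre [627.5 191.3  88.1] F [668.1 186.   39.9] backtop [586.8 196.7 136.2]
1 centre [641.3 295.4  88.1] F [681.9 290.   39.9] backtop [600.6 300.8 136.2]
```

```bash
cat >> h.py <<'E'
def go(target,yaw=None):
    """tool-frame shift (m) & turn to get from here to target; yaw = desired heading (deg) of tool y, mod 180"""
    o=manip.get_obs(); R=np.array(o['tcp_rot']); s=R.T@(np.array(target)-np.array(o['position']))/1000
    out=s.round(4).tolist()
    if yaw is not None:
        cur=np.degrees(np.arctan2(R[1,1],R[0,1])); d=(yaw-cur+90)%180-90; out.append(round(-d,2))
    print('t',o['clock'],'pos',np.round(o['position'],1),'z axis',R[:,2].round(3),'q',np.round(o['qpos'],0),'F',np.round(o['ft_force'],2),'w',round(o['gripper_width'],1)); print('shift',out)
E
python3 - <<'E'
from h import *
go([609.7,87.8,260],-7.55)
d=np.load("pics/top0.npy");P,_,_=cloud("top",d)
k=(P[:,0]<720)&(P[:,0]>200)&(P[:,1]>-700)&(P[:,1]<90)&(P[:,2]>60); print(k.sum(),np.percentile(P[k],[0,5,50,95,100],axis=0).round() if k.any() else '')
E
```

```text
t 0.7 pos [ 282.6 -585.3  256.3] z axis [ 0. -0. -1.] q [ 79.  29. -24.  89.  13.  65. -12.] F [ 0.55 -0.45  0.26] w 85.5
shift [0.5872, -0.464, -0.0037, np.float64(-56.68)]
5494 [[ 531. -652.   60.]
 [ 541. -628.   67.]
 [ 619. -573.   91.]
 [ 707.   70.  142.]
 [ 720.   90.  153.]]
```

```bash
python3 -m creep '[[[0.04,-0.03,0,-4.5],[0.09,-0.07,0,-9],[0.135,-0.107,0,-13.5],[0.18,-0.142,0,-18],[0.225,-0.178,0,-22.5],[0.27,-0.213,0,-27],[0.315,-0.249,0,-31],[0.36,-0.285,-0.001,-35],[0.405,-0.32,-0.002,-39],[0.45,-0.356,-0.003,-43],[0.495,-0.391,-0.003,-47],[0.53,-0.419,-0.004,-51]]]' -1 30; python3 -c "
from h import *
go([609.7,87.8,260],-7.55)"
```

```text
clock: 2.2
position: [578.5, 25.0, 260.6]
tcp_rot: [[0.225, 0.974, 0.001], [0.974, -0.225, 0.0], [0.001, 0.001, -1.0]]
ft_force: [-0.0, -1.5, -0.2]
gripper_width: 85.3
t 2.2 pos [578.5  25.  260.6] z axis [ 0.001  0.    -1.   ] q [ 31.  26. -48.  99.  21.  65. -36.] F [-0.01 -1.45 -0.16] w 85.3
shift [0.0682, 0.0162, 0.0007, np.float64(-5.47)]
```

```bash
python3 -m creep '[[[0.035,0.008,0,-3],[0.068,0.016,0,-5.5],[0.068,0.016,0.04,-5.5],[0.068,0.016,0.04,-5.5]]]' ; python3 - <<'E'
from h import *
go([609.7,87.8,130],-7.55)
p,d=manip.capture("wrist"); cv2.imwrite("pics/w1.png",p[:,:,::-1])
p,d=manip.capture("scene"); cv2.imwrite("pics/s1.png",cv2.resize(p[120:300,260:500,::-1],None,fx=3,fy=3))
E
```

```text
clock: 2.7
position: [606.8, 84.4, 217.5]
tcp_rot: [[0.134, 0.991, -0.006], [0.991, -0.134, -0.001], [-0.002, -0.006, -1.0]]
ft_force: [-0.1, -0.6, -0.8]
gripper_width: 85.1
t 2.7 pos [606.8  84.4 217.5] z axis [-0.006 -0.001 -1.   ] q [ 23.  33. -47.  96.  26.  63. -39.] F [-0.07 -0.61 -0.84] w 85.1
shift [0.0039, 0.0029, 0.0875, np.float64(-0.14)]
```

View pics/w1.png

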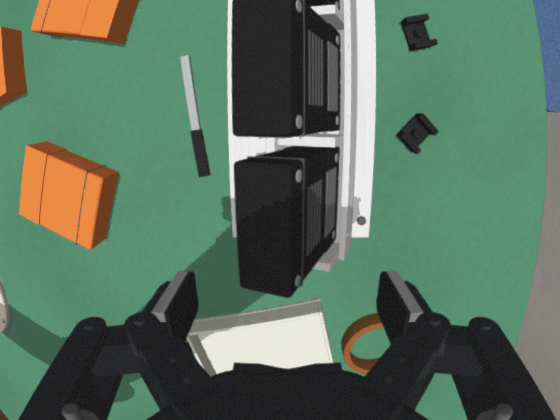

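View pics/s1.png

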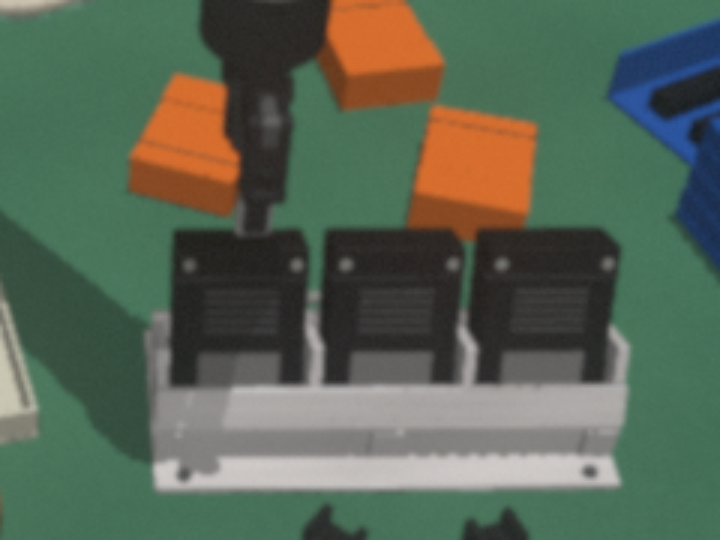

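The wrist view lines up: the near housing's top is at about (270,220), with the fingers straddling it at x=180 and x=400. Descending.

```bash
python3 -m creep '[[[0.001,0.001,0.01,0],[0.001,0.001,0.03,0],[0.001,0.001,0.05,0],[0.001,0.001,0.07,0],[0.001,0.001,0.09,0],[0.001,0.001,0.09,0],[0.001,0.001,0.09,0]]]' ; python3 - <<'E'
from h import *
go([634.5,84.5,130],-7.55)
p,d=manip.capture("wrist"); cv2.imwrite("pics/w2.png",p[:,:,::-1])
E
```

```text
clock: 3.68
position: [610.3, 86.2, 130.5]
tcp_rot: [[0.134, 0.991, 0.0], [0.991, -0.134, 0.0], [0.001, 0.0, -1.0]]
ft_force: [-0.5, 0.4, -0.5]
gripper_width: 85.3
t 3.675 pos [610.3  86.2 130.5] z axis [ 0.  0. -1.] q [ 20.  39. -43.  99.  31.  55. -43.] F [-0.45  0.39 -0.45] w 85.3
shift [0.0016, 0.0242, 0.0005, np.float64(-0.16)]
```

View pics/w2.png

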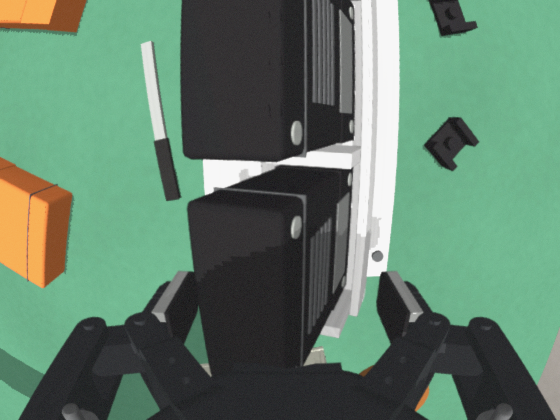

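```bash
python3 -m creep '[[[0,0,0,0],[0.001,0.002,0,0],[0.001,0.005,0,0],[0.001,0.008,0,0],[0.001,0.011,0,0],[0.0015,0.014,0,0],[0.0015,0.017,0,0],[0.0015,0.02,0,0],[0.0015,0.022,0,0],[0.0015,0.022,0,0]]]' -0.4 30; python3 - <<'E'
from h import *
go([634.5,84.5,130],-7.55)
p,d=manip.capture("wrist"); cv2.imwrite("pics/w3.png",p[:,:,::-1])
E
```

```text
clock: 4.97
position: [632.2, 84.3, 130.3]
tcp_rot: [[0.135, 0.991, 0.0], [0.991, -0.135, 0.0], [0.0, 0.0, -1.0]]
ft_force: [0.1, 0.7, -0.4]
gripper_width: 59.8
t 4.975 pos [632.2  84.3 130.3] z axis [ 0.  0. -1.] q [ 20.  41. -42.  96.  32.  56. -42.] F [ 0.07  0.75 -0.45] w 59.8
shift [0.0005, 0.0023, 0.0003, np.float64(-0.19)]
```

View pics/w3.png

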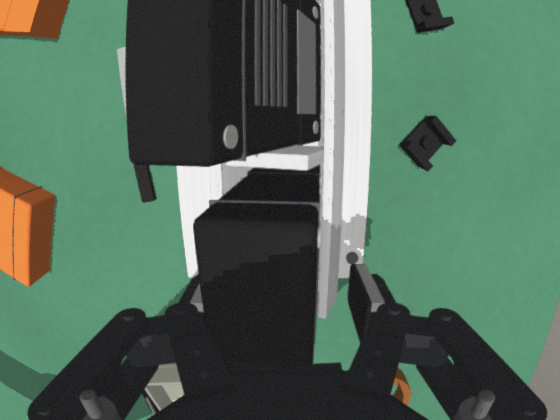

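The housing has tipped up almost vertical against the rear pad. Closing the jaws.

```bash
python3 -m creep '[[[0,0,0,0],[0,0,0,0],[0,0,0,0],[0,0,0,0],[0,0,0,0],[0,0,0,0]]]' 1 40; python3 - <<'E'
from h import *
go([634.5,84.5,130],-7.55)
p,d=manip.capture("wrist"); cv2.imwrite("pics/w4.png",p[:,:,::-1])
E
```

```text
clock: 5.78
position: [631.9, 84.4, 130.3]
tcp_rot: [[0.134, 0.991, -0.0], [0.991, -0.134, 0.0], [0.0, -0.0, -1.0]]
ft_force: [0.1, 0.3, -0.5]
gripper_width: 39.7
t 5.775 pos [631.9  84.4 130.3] z axis [-0.  0. -1.] q [ 20.  41. -42.  96.  32.  56. -42.] F [ 0.05  0.26 -0.51] w 39.7
shift [0.0005, 0.0025, 0.0003, np.float64(-0.18)]
```

View pics/w4.png

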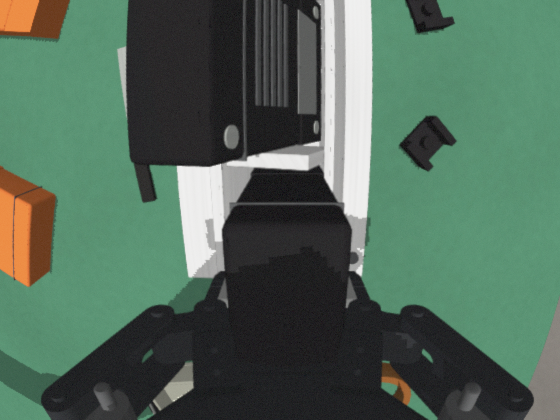

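Width reads 39.7 mm, so it is squarely gripped and upright. Lifting to weigh.

```bash
python3 -m creep '[[[0,0,-0.006,0],[0,0,-0.014,0],[0,0,-0.022,0],[0,0,-0.03,0],[0,0,-0.037,0],[0,0,-0.04,0],[0,0,-0.04,0],[0,0,-0.04,0],[0,0,-0.04,0]]]'; python3 - <<'E'
from h import *
go([0,0,0])
p,d=manip.capture("wrist"); cv2.imwrite("pics/w5.png",p[:,:,::-1])
print(np.round(manip.get_obs()['ft_force'],2))
p,d=manip.capture("scene"); cv2.imwrite("pics/s5.png",cv2.resize(p[120:300,260:500,::-1],None,fx=3,fy=3))
print(np.round(manip.get_obs()['ft_force'],2))
E
```

```text
clock: 6.95
position: [631.8, 84.3, 170.0]
tcp_rot: [[0.134, 0.991, -0.001], [0.991, -0.134, -0.0], [-0.0, -0.001, -1.0]]
ft_force: [-0.1, -0.9, -1.6]
gripper_width: 39.6
t 6.95 pos [631.8  84.3 170. ] z axis [-0.001 -0.    -1.   ] q [ 21.  38. -44.  94.  30.  60. -40.] F [-0.09 -0.9  -1.64] w 39.6
shift [-0.1685, -0.6146, 0.1703]
[-0.28 -0.23 -2.12]
[ 0.66  0.15 -1.73]
```

View pics/s5.png

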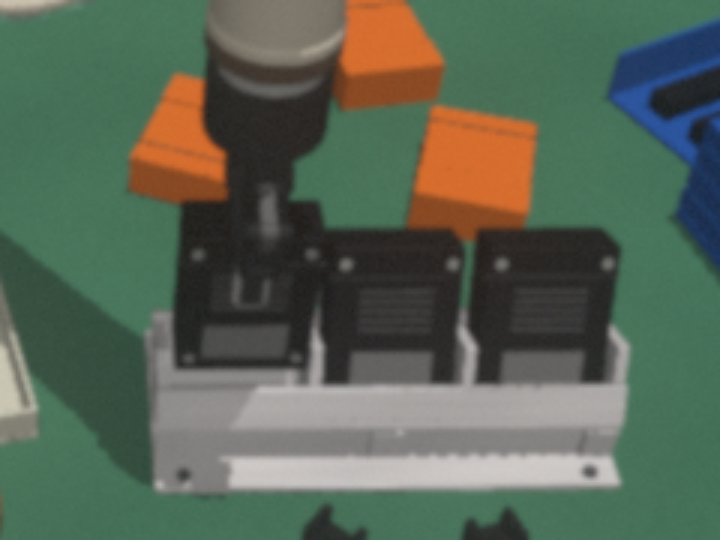

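It's free of the lip and reads only about 1.5–2 N, so this one is light. Lowering it back down and letting it lean again on the rear pad.

```bash
python3 -m creep '[[[0,0,0.006,0],[0,0,0.014,0],[0,0,0.022,0],[0,0,0.03,0],[0,0,0.036,0],[0,0,0.039,0],[0,0,0.0395,0],[0,0,0.0395,0]]]'; python3 -m creep '[[[0,0,0,0],[0,0,0,0],[0,0,0,0],[0,-0.003,0,0],[0,-0.006,0,0],[0,-0.01,0,0],[0,-0.014,0,0],[0,-0.018,0,0],[0,-0.022,0,0],[0,-0.025,0,0],[0,-0.025,0,0]]]' -0.4;  python3 - <<'E'
from h import *
go([609,87.8,130],-7.55)
p,d=manip.capture("wrist"); cv2.imwrite("pics/w6.png",p[:,:,::-1])
E
```

```text
clock: 8.05
position: [632.2, 84.4, 131.1]
tcp_rot: [[0.134, 0.991, 0.0], [0.991, -0.134, 0.0], [0.0, 0.0, -1.0]]
ft_force: [-0.7, 0.6, -2.2]
gripper_width: 39.9
clock: 9.43
position: [606.8, 87.7, 130.8]
tcp_rot: [[0.134, 0.991, -0.0], [0.991, -0.134, -0.0], [-0.0, -0.0, -1.0]]
ft_force: [-2.2, 0.6, 0.9]
gripper_width: 59.8
t 9.425 pos [606.8  87.7 130.8] z axis [-0. -0. -1.] q [ 20.  39. -43. 100.  31.  55. -43.] F [-2.18  0.55  0.93] w 59.8
shift [0.0003, 0.0022, 0.0008, np.float64(-0.17)]
```

View pics/w6.png

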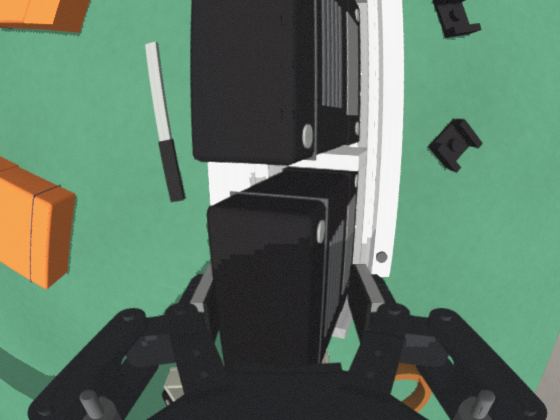

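```bash
python3 -m creep '[[[0,0.002,0,0],[0,0.002,0,0],[0,0.002,0,0],[0,0.002,0,0],[0,0.002,-0.03,0],[0,0.002,-0.08,0],[0,0.002,-0.12,0],[0,0.002,-0.12,0]]]' -1;  python3 - <<'E'
from h import *
go([622,192,250],-7.55)
p,d=manip.capture("wrist"); cv2.imwrite("pics/w7.png",p[:,:,::-1])
P,u,v=cloud("x",d*0) if 0 else (0,0,0)
p,d=manip.capture("scene"); cv2.imwrite("pics/s7.png",cv2.resize(p[120:300,260:500,::-1],None,fx=3,fy=3)); np.save("pics/s7.npy",d)
P,u,v=cloud("scene",d); col=p[v,u].max(1)
near=(P[:,0]>500)&(P[:,0]<750)&(P[:,1]>0)&(P[:,1]<400)&(P[:,2]>75)&(P[:,2]<149)&(col<70)
B=P[near]; p4=np.array([628.37,189.8,86.25,np.radians(-7.57)])
Q=(B-p4[:3])@Rz(p4[3])
for k in(-1,0,1):
    L=(Q-[0,105*k,0])@RL; L=L[(np.abs(L[:,1])<35)&(abs(L[:,0]-20)<12)]
    A=np.c_[L[:,2],np.ones(len(L))]; s=np.linalg.lstsq(A,L[:,0],rcond=None)[0]
    T=np.linalg.norm(L,axis=1)
    print(k,len(L),'front offset',np.median(L[:,0])-20,'tilt',np.degrees(s[0]),'top',np.percentile(L[:,2],99))
E
```

```text
clock: 10.48
position: [611.3, 88.5, 254.8]
tcp_rot: [[0.134, 0.991, 0.007], [0.991, -0.134, 0.001], [0.002, 0.007, -1.0]]
ft_force: [-0.1, 0.4, 0.0]
gripper_width: 85.4
t 10.475 pos [611.3  88.5 254.8] z axis [ 0.007  0.001 -1.   ] q [ 24.  31. -48.  94.  25.  66. -38.] F [-0.08  0.36  0.04] w 85.4
shift [0.104, -0.0033, 0.0049, np.float64(-0.17)]
-1 1254 front offset -0.14774932247103578 tilt -1.6772081451946208 top 60.69414726803418
0 1217 front offset -0.04728246609573361 tilt -1.5097216122144208 top 60.6469060833289
1 1207 front offset -0.058152653750461525 tilt -1.6200990990721003 top 60.736055723846796
```

View pics/s7.png

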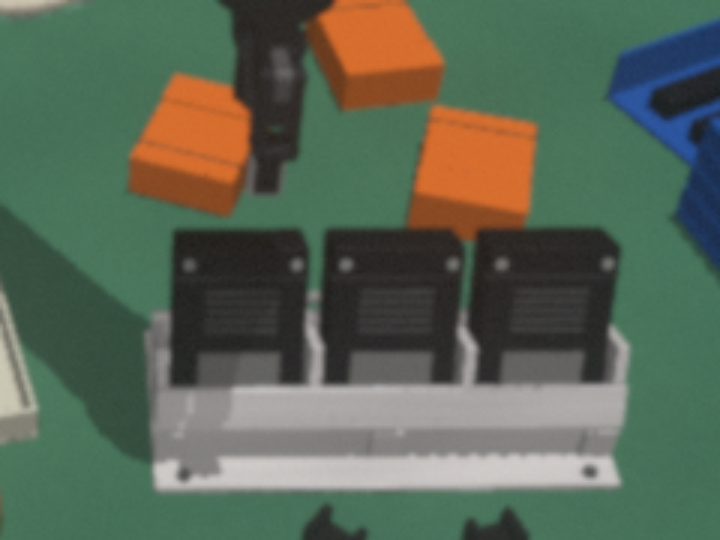

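View pics/w7.png

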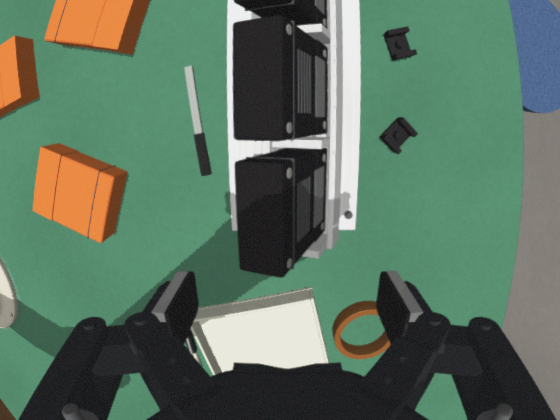

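The first housing sits fully home; its front offset and tilt match the other two. Moving to the middle one.

```bash
python3 -m creep '[[[0.03,0,0,0],[0.075,-0.001,0,0],[0.104,-0.001,0,0],[0.104,-0.001,0.02,0],[0.104,-0.001,0.045,0],[0.104,-0.001,0.07,0],[0.104,-0.001,0.095,0],[0.104,-0.001,0.115,0],[0.104,-0.001,0.121,0],[0.104,-0.001,0.121,0]]]' ; python3 - <<'E'
from h import *
go([624,191.5,130],-7.55)
p,d=manip.capture("wrist"); cv2.imwrite("pics/w8.png",p[:,:,::-1])
E
```

```text
clock: 11.82
position: [622.0, 190.3, 129.4]
tcp_rot: [[0.135, 0.991, -0.001], [0.991, -0.135, -0.0], [-0.0, -0.001, -1.0]]
ft_force: [0.1, 0.5, 0.6]
gripper_width: 85.8
t 11.825 pos [622.  190.3 129.4] z axis [-0.001 -0.    -1.   ] q [ 10.  42. -43.  94.  33.  57. -51.] F [0.09 0.52 0.64] w 85.8
shift [0.0014, 0.0018, -0.0006, np.float64(-0.19)]
```

View pics/w8.png

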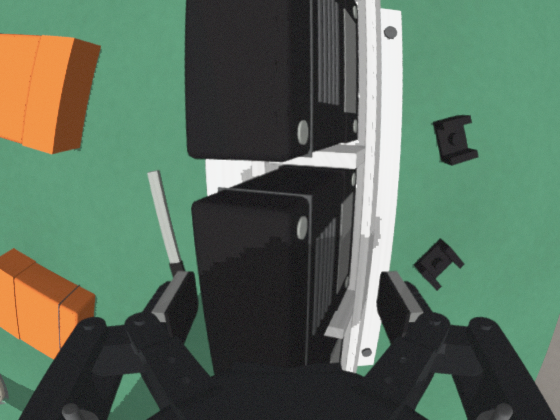

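```bash
python3 -m creep '[[[0,0,0,0],[0.001,0.002,0,0],[0.001,0.005,0,0],[0.001,0.008,0,0],[0.001,0.011,0,0],[0.001,0.014,0,0],[0.001,0.017,0,0],[0.001,0.02,0,0],[0.001,0.024,0,0],[0.001,0.024,0,0]]]' -0.4 40; python3 -m creep '[[[0,0,0,0],[0,0,0,0],[0,0,0,0],[0,0,0,0],[0,0,0,0],[0,0,0,0]]]' 1 40; python3 -m creep '[[[0,0,-0.006,0],[0,0,-0.014,0],[0,0,-0.022,0],[0,0,-0.03,0],[0,0,-0.037,0],[0,0,-0.04,0],[0,0,-0.04,0],[0,0,-0.04,0],[0,0,-0.04,0]]]'; python3 - <<'E'
from h import *
go([0,0,0])
p,d=manip.capture("wrist"); cv2.imwrite("pics/w9.png",p[:,:,::-1])
print(np.round(manip.get_obs()['ft_force'],2))
p,d=manip.capture("scene"); cv2.imwrite("pics/s9.png",cv2.resize(p[120:300,260:500,::-1],None,fx=3,fy=3))
print(np.round(manip.get_obs()['ft_force'],2))
E
```

```text
clock: 13.12
position: [646.6, 188.2, 129.8]
tcp_rot: [[0.135, 0.991, 0.001], [0.991, -0.135, 0.0], [0.0, 0.0, -1.0]]
ft_force: [-1.4, 1.0, 0.5]
gripper_width: 59.4
clock: 13.88
position: [646.0, 188.5, 129.8]
tcp_rot: [[0.134, 0.991, -0.0], [0.991, -0.134, 0.0], [0.0, -0.0, -1.0]]
ft_force: [-0.9, 0.8, 0.6]
gripper_width: 39.6
clock: 15.0
position: [645.9, 188.3, 169.4]
tcp_rot: [[0.134, 0.991, -0.001], [0.991, -0.134, -0.0], [-0.0, -0.001, -1.0]]
ft_force: [0.0, 0.2, -5.2]
gripper_width: 40.0
t 15.0 pos [645.9 188.3 169.4] z axis [-0.001 -0.    -1.   ] q [ 10.  41. -44.  89.  31.  63. -49.] F [ 0.01  0.19 -5.21] w 40.0
shift [-0.2734, -0.6146, 0.1699]
[ 0.36 -0.43 -5.65]
[ 0.09  0.59 -6.68]
```

View pics/s9.png

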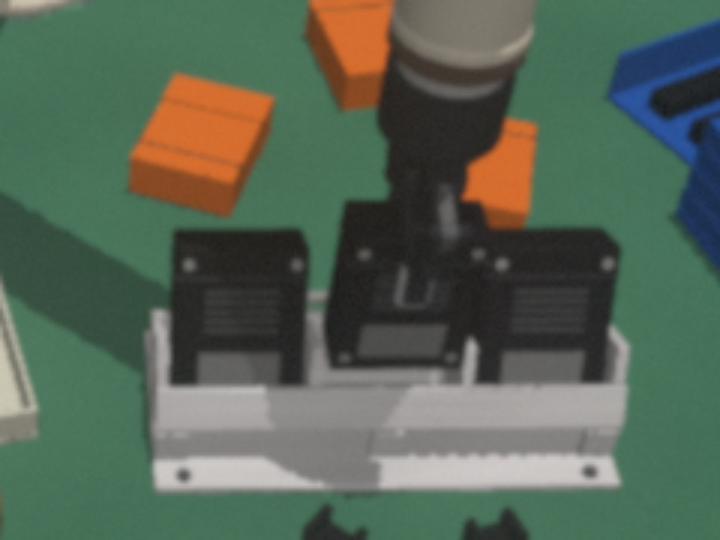

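View pics/w9.png

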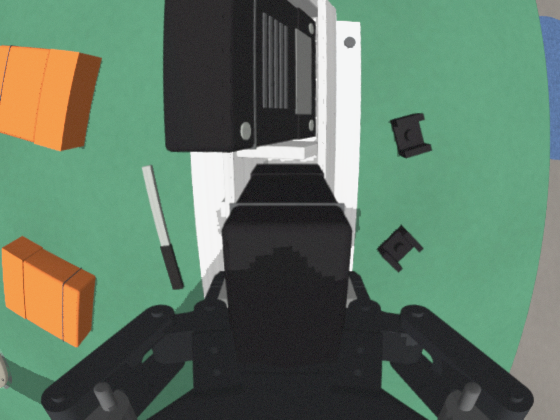

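The middle housing reads about −5.2 to −6.7 N (~0.6 kg) and hangs free, against about 1.7 N for the first. It is the steel one. Carrying it up and over to the tray.

```bash
python3 -m creep '[[[0,0,-0.01,0],[0,0,-0.03,0],[0,0,-0.055,0],[0,0,-0.08,0],[0,0,-0.105,0],[0,0,-0.115,0],[0,0,-0.115,0]]]'; python3 - <<'E'
from h import *
go([551,-160,280],5.46)
E
```

```text
clock: 15.98
position: [646.5, 188.7, 286.2]
tcp_rot: [[0.134, 0.991, 0.002], [0.991, -0.134, 0.0], [0.001, 0.002, -1.0]]
ft_force: [-0.6, -0.4, -5.5]
gripper_width: 39.4
t 15.975 pos [646.5 188.7 286.2] z axis [ 0.002  0.    -1.   ] q [ 12.  35. -47.  83.  26.  73. -45.] F [-0.56 -0.38 -5.48] w 39.4
shift [-0.3584, -0.0478, 0.0059, np.float64(-13.18)]
```

```bash
python3 -m creep '[[[-0.015,-0.002,0,0],[-0.045,-0.006,0,-1],[-0.085,-0.011,0,-3],[-0.125,-0.017,0,-5],[-0.165,-0.022,0,-7],[-0.205,-0.027,0,-9],[-0.245,-0.033,0,-11],[-0.285,-0.038,0,-13],[-0.32,-0.043,0,-13],[-0.345,-0.046,0,-13],[-0.358,-0.048,0,-13],[-0.358,-0.048,0,-13]]]'; python3 - <<'E'
from h import *
p,d=manip.capture("scene"); cv2.imwrite("pics/s10.png",p[:,:,::-1])
P,u,v=cloud("scene",d); col=p[v,u].max(1)
k=(abs(P[:,0]-570)<60)&(abs(P[:,1]+160)<60)&(P[:,2]>150)&(P[:,2]<330)&(col<70)
print(np.percentile(P[k],[1,50,99],axis=0).round())
go([551,-160,110],5.46)
E
```

```text
clock: 17.48
position: [549.5, -161.1, 284.2]
tcp_rot: [[-0.09, 0.996, -0.001], [0.996, 0.09, 0.0], [0.0, -0.001, -1.0]]
ft_force: [-0.4, -0.6, -4.9]
gripper_width: 39.8
[[ 535. -205.  195.]
 [ 571. -163.  273.]
 [ 607. -117.  327.]]
t 17.525 pos [ 550.1 -159.5  284.5] z axis [-0.     0.001 -1.   ] q [ 53.  25. -52.  98.  21.  67.   1.] F [-0.1   0.78 -5.92] w 39.8
shift [-0.0008, 0.0009, 0.1745, np.float64(-0.2)]
```

View pics/s10.png

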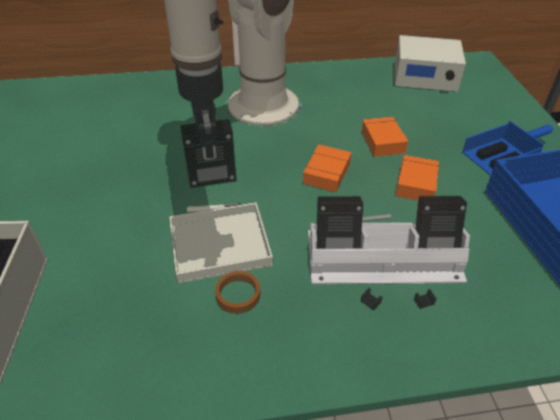

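The housing hangs upright over the tray. Its foot is at about z = 195 mm, roughly 90 mm below the TCP. Descending.

```bash
python3 -m creep '[[[0,0,0.015,0],[0,0,0.04,0],[0,0,0.065,0],[0,0,0.09,0],[0,0,0.115,0],[0,0,0.14,0],[0,0,0.16,0],[0,0,0.172,0],[0,0,0.178,0],[0,0,0.18,0],[0,0,0.18,0]]]'; python3 -m creep '[[[0,0,0.001,0],[0,0,0.002,0],[0,0,0.003,0],[0,0,0.004,0],[0,0,0.005,0],[0,0,0.006,0],[0,0,0.006,0]]]'
```

```text
clock: 18.9
position: [550.9, -160.0, 105.4]
tcp_rot: [[-0.092, 0.996, 0.001], [0.996, 0.092, -0.0], [-0.0, 0.001, -1.0]]
ft_force: [-0.4, 0.3, -4.9]
gripper_width: 39.8
clock: 19.77
position: [550.3, -159.9, 98.7]
tcp_rot: [[-0.092, 0.996, -0.0], [0.996, 0.092, 0.0], [0.0, -0.0, -1.0]]
ft_force: [-0.5, 0.9, -6.0]
gripper_width: 39.9
```

```bash
python3 -m creep '[[[0,0,0.001,0],[0,0,0.001,0],[0,0,0.002,0],[0,0,0.002,0]]]'; python3 -m creep '[[[0,0,0.001,0],[0,0,0.001,0],[0,0,0.0015,0],[0,0,0.0015,0]]]'; python3 - <<'E'
from h import *
p,d=manip.capture("scene"); cv2.imwrite("pics/s11.png",cv2.resize(p[150:310,140:300,::-1],None,fx=4,fy=4))
go([551,-160,94],5.46)
E
```

```text
clock: 20.27
position: [550.4, -159.9, 96.7]
tcp_rot: [[-0.092, 0.996, -0.0], [0.996, 0.092, 0.0], [0.0, -0.0, -1.0]]
ft_force: [-0.1, 0.3, -5.6]
gripper_width: 39.4
clock: 20.78
position: [550.4, -159.9, 95.3]
tcp_rot: [[-0.092, 0.996, 0.0], [0.996, 0.092, 0.0], [0.0, 0.0, -1.0]]
ft_force: [-0.7, -0.2, -5.6]
gripper_width: 39.6
t 20.825 pos [ 550.4 -159.9   95.3] z axis [ 0. -0. -1.] q [ 46.  38. -43. 106.  34.  49.  -9.] F [ 0.52 -0.48 -4.8 ] w 39.4
shift [-0.0001, 0.0006, 0.0013, np.float64(-0.19)]
```

View pics/s11.png

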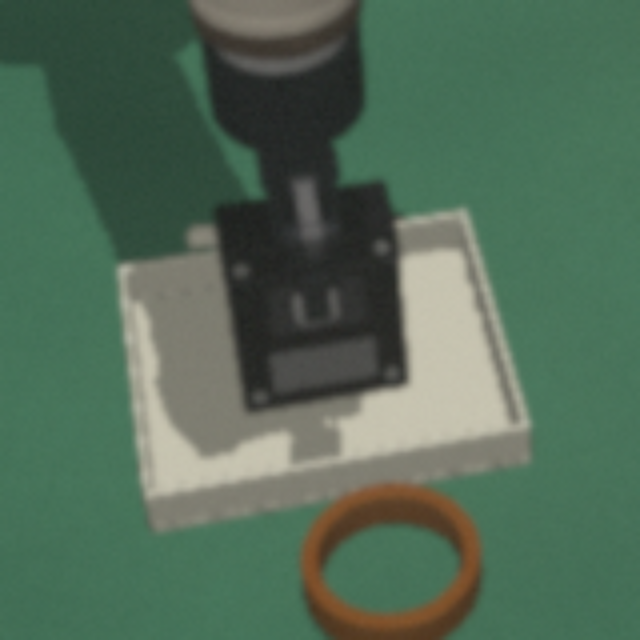

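The housing is over the tray floor and still hanging, at about −5 N. I'll keep lowering in 1 mm steps until the load comes off.

```bash
for i in 1 2 3; do python3 -m creep '[[[0,0,0.0005,0],[0,0,0.001,0],[0,0,0.001,0]]]' | grep -E 'pos|force'; done
```

```text
position: [550.5, -159.9, 95.2]
ft_force: [-3.3, 0.3, 5.9]
position: [550.6, -159.9, 95.2]
ft_force: [-5.2, 0.2, 14.9]
position: [550.7, -159.9, 95.1]
ft_force: [-9.1, 1.5, 22.5]
```

It's on the floor (contact at TCP z≈95.2). I'll take off the 2.5 mm overtravel and then release.

```bash
python3 -m creep '[[[0,0,-0.001,0],[0,0,-0.002,0],[0,0,-0.0024,0],[0,0,-0.0024,0]]]'; python3 -m creep '[[[0,0,0,0],[0,0,0,0],[0,0,0,0]]]' 0.0
```

```text
clock: 22.45
position: [550.5, -159.8, 95.2]
tcp_rot: [[-0.092, 0.996, 0.0], [0.996, 0.092, -0.0], [-0.0, 0.0, -1.0]]
ft_force: [-2.9, 0.6, 6.7]
gripper_width: 39.3
clock: 22.82
position: [550.7, -159.9, 94.6]
tcp_rot: [[-0.092, 0.996, 0.001], [0.996, 0.092, 0.0], [0.0, 0.001, -1.0]]
ft_force: [-1.0, 0.0, -0.3]
gripper_width: 42.9
```

```bash
python3 -m creep '[[[0,0,0,0],[0,0,0,0],[0,0,0,0],[0,0,0,0],[0,0,0,0]]]' -0.9; python3 - <<'E'
from h import *
p,d=manip.capture("wrist"); cv2.imwrite("pics/w12.png",p[:,:,::-1])
E
```

```text
clock: 23.45
position: [550.4, -159.9, 94.7]
tcp_rot: [[-0.092, 0.996, 0.0], [0.996, 0.092, -0.0], [-0.0, 0.0, -1.0]]
ft_force: [-0.2, -1.0, 0.1]
gripper_width: 81.2
```

View pics/w12.png

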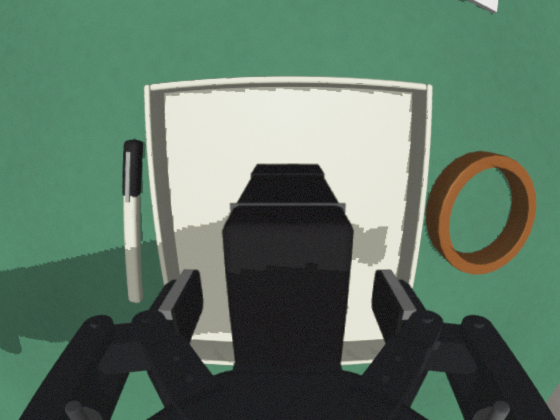

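The housing stands between the open jaws with clearance on both sides. Retreating straight up.

```bash
python3 -m creep '[[[0,0,-0.01,0],[0,0,-0.03,0],[0,0,-0.06,0],[0,0,-0.1,0],[0,0,-0.15,0],[0,0,-0.2,0],[0,0,-0.22,0],[0,0,-0.22,0]]]'; python3 -m creep '[[[0,-0.04,0,0],[0,-0.08,0,0],[0,-0.12,0,0],[0,-0.15,0,0],[0,-0.15,0,0],[0,-0.15,0,0]]]'; python3 - <<'E'
from h import *
for c in("scene","top"):
    p,d=manip.capture(c); cv2.imwrite(f"pics/{c}F.png",p[:,:,::-1])
    P,u,v=cloud(c,d); col=p[v,u].max(1)
    k=(abs(P[:,0]-560)<60)&(abs(P[:,1]+160)<70)&(P[:,2]>118)&(P[:,2]<140)&(col<70)
    print(c,'top',k.sum(),np.percentile(P[k],[2,50,98],axis=0).round().tolist() if k.any() else '')
    if c=="scene":
        B=P[(P[:,0]>500)&(P[:,0]<750)&(P[:,1]>0)&(P[:,1]<400)&(P[:,2]>75)&(P[:,2]<149)&(col<70)]
        p4=np.array([628.37,189.8,86.25,np.radians(-7.57)]); Q=(B-p4[:3])@Rz(p4[3])
        for k in(-1,1):
            L=(Q-[0,105*k,0])@RL; L=L[(np.abs(L[:,1])<35)&(abs(L[:,0]-20)<12)]
            s=np.polyfit(L[:,2],L[:,0],1)
            print(k,'off',np.median(L[:,0])-20,'tilt',np.degrees(s[0]),'top',np.percentile(L[:,2],99))
E
```

```text
clock: 24.5
position: [551.2, -159.9, 316.8]
tcp_rot: [[-0.092, 0.996, 0.003], [0.996, 0.092, -0.002], [-0.002, 0.003, -1.0]]
ft_force: [0.4, -0.8, 0.3]
gripper_width: 81.3
clock: 25.25
position: [401.0, -173.7, 314.2]
tcp_rot: [[-0.091, 0.996, -0.0], [0.996, 0.091, 0.0], [0.0, -0.0, -1.0]]
ft_force: [0.3, 0.2, -0.3]
gripper_width: 81.2
scene top 631 [[534.0, -202.0, 119.0], [556.0, -161.0, 123.0], [575.0, -118.0, 126.0]]
-1 off -0.18237320053157902 tilt -1.6720832797232803 top 60.581024279729164
1 off -0.08555852865956837 tilt -1.6693348772195924 top 60.56433867415615
top top 769 [[529.0, -199.0, 121.0], [549.0, -157.0, 124.0], [569.0, -114.0, 127.0]]
```

View pics/sceneF.png

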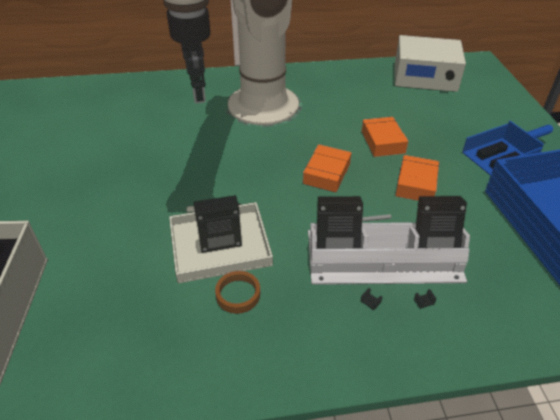

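View pics/topF.png

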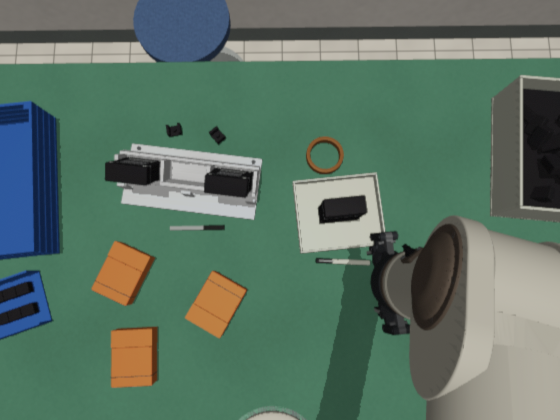

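The final views show the heavy housing upright in the tray (scene pixel (219,223), top at z≈124 mm). The other two housings are home, and the small things haven't moved. Handing in.

```bash
python3 -c "
from rig import manip
print(manip.sign_off())"
```

```text
the job is handed in; nothing more can be done
None
```

The steel-cored housing was the middle one, and it now stands upright in the white tray. I handed the job in at about 25 s.

- **Weighing:** The housing nearest the tray pulled about 1.7 N on the wrist, and the middle one about 5.7 N (about 0.6 kg). That identified the heavy one, so I never touched the third.
- **Other two housings:** I put the light one I had lifted back in its slot. The last camera check had both front faces within 0.2 mm of where they sat at the start, and tilted the same.
- **Set-down:** The tool stays vertical here, so I tipped each housing upright in its slot and lifted it straight up. I lowered the heavy one to contact in 1 mm steps. I overshot by about 2–3 mm of command, which pressed it onto the tray floor with up to about 22 N on the wrist reading. I took most of that off before letting go.
- **Last check:** Its top is at about z = 124 mm, as expected for a 120 mm housing standing on the tray floor. In the pictures the pen, tape, tweezers, clips and orange look-alikes are where they started. No check failed; the two fixed cameras differed by about 2–6 mm, mostly within their calibration.

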